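# Hang the rice scoop by its side slot

## Robot

A 6-joint arm with a two-finger parallel gripper is mounted at the origin on the work surface. World frame = base frame: x ahead of the robot, y to its left, z up, the work surface at z = 0. Lengths are in m, angles in rad, forces in N, time in s.
With the tool pointing down it reaches from about 0.35 to 0.975 m from the base axis. Payload 4.9 kg.
Tool frame: the origin (TCP) lies on the centre line of the jaws, within the pads' length; the fingertips stand 17 mm ahead of it and the grasp point (between the pads) lies 2 mm behind it; x points along the fingers, y is the direction in which the jaws open and shut, and the axes are right-handed (so a half turn about x gives the same grasp; the last joint's range is limited). The gripper opens to 85 mm and grips with 20 to 120 N. Pads are 22 mm wide; open, the fingers measure 114 mm over their backs; the gripper's body (76 mm by 85 mm) begins 54 mm behind the grasp point. The pads swing forward as they close: fully open they stand 13 mm farther back than shut.
Start: joints at [1.026, 0.053, 1.613, -0, 1.476, -0.119], TCP at [0.258, 0.569, 0.248] pointing down, gripper open.
Joint ranges: [-3.01, 3.01], [-1.01, 2.22], [0.06, 2.58], [-1.02, 4.17], [0.09, 2.62], [-3.14, 3.14]. Speed limits (rad/s): [2.57, 2.57, 3.14, 3.14, 3.14, 3.14].

## Interface

Orientations are given as a unit quaternion [w, x, y, z].
In Python, from plant import status, viewer, manip gives the robot as it stands.
- The arm moves only by the tool drive_tool, never from a script. Its argument "plan" is a list of rows, each a list of 4 numbers: the shift along the tool's x, y, z in m, then the turn about the tool's x in units of 8 degrees (1.0 is 8 degrees). A call has 1 to 12 rows; each row is the pose to reach, as a shift and turn from the pose commanded when the call began, along the tool's axes at that moment; what a row does not reach only later rows make up. A row lasts 1/10 s, in which the tool goes at most 50 mm and 8.59 degrees, less where a joint would pass 70% of its speed; a pose out of reach is approached as far as the arm can. A call with a gripper value outside its range is refused whole. "fingers" is the finger opening in m, from 0 to 0.0854, set as the call begins (left out, the last holds). The fingers move at their own pace and stop on an object; the grip force is fixed at half the most. Time passes only in rows, so rows that repeat a pose let the fingers close. It gives the time, the measured TCP pose, the force and the opening at its end, in the units of the state.
- status.state(): the state, without advancing time (a new reading comes with each control period).
- viewer.grab_frame(name): name is "side" or "top"; returns the picture (400x640x3 uint8, blue, green, red); there is no depth.
- viewer.calibration(name): a dict with "vfov" (degrees; the focal length in pixels is half the picture's height over the tangent of half this angle, whatever the lens; pixels are square), "cx", "cy" (the principal point, pixels), "k1" (the pictures are not rectified: a ray, as slopes to the right and down, at radius r is drawn at 1 + k1 r^2 times it, then the intrinsics apply), "rvec" (rotation vector, rad) and "tvec" (3), from world to camera coordinates, as OpenCV has them. Camera axes: x right, y down, z forward; pixel columns grow to the right and rows downward; lengths in m; the calibration is good to about 2 mm. A picture is of the moment at which its call begins. calibration takes no time and is no camera call.
- manip.job_done(): hands the job in, once; it reports no verdict.
The state is a dict: "time": time; "joint_pos": joint angles; "joint_vel": joint speeds; "joint_efforts": joint torques, N m; "tool_pos": TCP position; "tool_rot": TCP orientation; "contact_force": force on the tool from outside, world axes, zero at the start; "ft_torque": the same for the moment, N m; "gripper_width": opening from 0.0 (shut) to 1.0 (fully open).
Only numpy, scipy, OpenCV 4.12 (cv2) and the standard library are available. Lean on these libraries where they do the work, as an engineer would, in place of code of your own. Each camera call takes 0.05 s, during which the arm holds its last target. There are 200 camera calls.

## Task

Lift the grey rice scoop out of its steel holder and hang it on the headed pin of the stand: slide the slot in the scoop's side over the pin behind its head until the pin is at the inner end of the slot, then draw the scoop down gently but firmly, with about a kilo of force, until you feel the pin bear in the top of the notch, hold that a moment, and let go so that it hangs freely. The pin's height is not known exactly, so feel your way, never push the scoop or the gripper against the stand with more than two kilos, and leave the other tableware where it is.

Things in the scene. Friction and masses are not known exactly. Their poses are not given: they have to be found in the camera images.
- scoop: Flat grey plastic rice scoop, about 100 g, standing in the holder handle up. Origin: middle of its lower edge; z up the handle, y across its width, x through its thickness. Blade z 0-80 mm, 60 wide, 6 thick; waist to z 96, 34 wide; slotted plate z 96-160, 50 wide (y -25 to 25), 8 thick; then the handle. An L-shaped slot, open at the +y edge, passes right through in x.
- scoop_grip (a point): Point on the scoop at (0, 0, 188 mm), in the middle of the handle: z 160-205 mm is 40 wide (y) and 8 thick (x), narrowing to 28 wide at the top, z 215. Axes as the scoop's.
- scoop_slot (a point): Point on the scoop at (0, 13, 128 mm) in the slot. The mouth at the +y edge is 30 mm high (z 113-143 at y=25), tapers to 11 mm at y=13, then runs level (z 122.5-133.5) to its closed end at y=-5.5. The scoop moves towards its own +y to take in the pin.
- scoop_seat (a point): Point on the scoop at (0, 0, 146 mm): the pin's axis when the pin bears on the notch's top. At its inner end the slot turns up as a notch 11 mm wide (y -5.5 to 5.5), top at z=150; lowering the scoop 18 mm from mid-slot seats the pin there. Axes as the scoop's.
- holder: Fixed steel holder, base 80 x 100 x 4 mm, with an upright slit-shaped pocket 9 mm (x) by 67 mm (y) inside, floor at 4 mm and rim at 56 mm height; the scoop stands in it, axes parallel to the holder's. Origin: centre of the underside, z up.
- stand: Fixed steel stand: base 120 x 140 x 12 mm, upright post 16 x 14 mm (x 22 to 38 mm in its frame), top at 201 mm. Clamped on the post's front (-x) face is a carriage 30 wide, 24 high, with one level pin of 8 mm diameter pointing along -x, ending in a round head of 18 mm diameter, 4 thick. Origin: on the underside below the middle of the free pin, z up, y across the pin.
- stand_mark (a point): Point 195 mm above the stand's underside. The pin's axis passes up to 7 mm above or below it (set by hand, not measured, does not shift in use), in line with it in y; the free pin reaches from x=-10 (head) to +10 mm (carriage). Axes as the stand's; the scoop hangs with axes parallel to these, coming on from the -y side, moving towards +y.
- plate: Bystander: round steel plate, 180 mm across, 16 high. Origin: centre of underside.
- katori_a: Bystander: small steel katori (bowl), 80 mm across, 34 high. Origin: centre of underside.
- katori_b: Bystander: small steel katori (bowl), 80 mm across, 34 high. Origin: centre of underside.
- katori_c: Bystander: small steel katori (bowl), 80 mm across, 34 high. Origin: centre of underside.
- dabba: Bystander: closed steel dabba with twist cap, 94 mm across, 97 high. Origin: centre of underside.
- tumbler: Bystander: steel tumbler, 68 mm across, 90 high. Origin: centre of underside.
There are look-alikes about, which are no part of the job. Of the things that look like the scoop, take the one that is farthest to the robot's left at the start.

How it is judged:
By the outcome, as a careful person would: the job done as asked, in the order asked, and still so for the second after the job is handed in, with the robot touching nothing.
It also fails if it takes over 69 s, if anything falls off the work surface, if the arm or the gripper's body presses on something with over 40 N, if the wrist force passes 120 N, or if a joint passes its speed limit or range.

## Working session

There is one attempt and no reset: what is moved stays moved. The work goes in short steps, Python scripts to look and compute and a tool call to move; the robot and the scene stay as the last step left them, time stands still between calls to the robot, and variables do not carry over. Pictures are saved under pics/ and viewed, about 8 in all and at most 12, crops included, and the job is handed in when it is done.

Besides the shell and the picture viewer there is one more tool, called after "Emit:" as name([rows], argument=value, ...), one row to a line, values as JSON. drive_tool: Moves the arm, as the interface text tells. Its arguments: {"type":"object","properties":{"plan":{"type":"array","items":{"type":"array","items":{"type":"number"}}},"fingers":{"type":"number"}},"required":["plan"]}

```bash
ls; mkdir -p pics; cat > h.py <<'E'
import numpy as np, cv2
from plant import status, viewer, manip
def cam(n):
    c=viewer.calibration(n); f=200/np.tan(np.radians(c['vfov'])/2)
    R=cv2.Rodrigues(np.array(c['rvec'],float))[0]; t=np.array(c['tvec'],float).ravel()
    K=np.array([[f,0,c['cx']],[0,f,c['cy']],[0,0,1]]); D=np.array([c['k1'],0,0,0.])
    return K,D,R,t
def ray(n,u,v):
    K,D,R,t=cam(n); p=cv2.undistortPoints(np.array([[[u,v]]],float),K,D).ravel()
    return -R.T@t, R.T@np.array([p[0],p[1],1])
def onz(n,u,v,z):
    o,d=ray(n,u,v); return o+d*(z-o[2])/d[2]
def proj(n,P):
    K,D,R,t=cam(n); return cv2.projectPoints(np.array(P,float).reshape(-1,1,3),cv2.Rodrigues(R)[0],t,K,D)[0].reshape(-1,2)
def tri(n1,p1,n2,p2):
    o1,d1=ray(n1,*p1); o2,d2=ray(n2,*p2); A=np.c_[d1,-d2]; s=np.linalg.lstsq(A,o2-o1,rcond=None)[0]
    a=o1+d1*s[0]; b=o2+d2*s[1]; return (a+b)/2, np.linalg.norm(a-b)
E
python3 - <<'E'
from h import *
np.set_printoptions(precision=4,suppress=True)
print(status.state())
for n in('side','top'):
    cv2.imwrite(f'pics/{n}0.png',viewer.grab_frame(n)); print(viewer.calibration(n)); o,d=ray(n,320,200); print(n,o,d)
E
```

```text
pics
{'time': 0.0, 'joint_pos': array([ 1.0259,  0.0533,  1.6143, -0.    ,  1.476 , -0.119 ]), 'joint_vel': array([ 0.0019, -0.0011,  0.0001,  0.0004, -0.0003, -0.0002]), 'joint_efforts': array([  0.0012, -39.3671, -37.0178,  -0.0001,   0.0069,  -0.    ]), 'tool_pos': array([0.2579, 0.5687, 0.2471]), 'tool_rot': array([ 0.6909,  0.1488,  0.6914, -0.1501]), 'contact_force': array([ 0.0316, -0.4923, -0.2432]), 'ft_torque': array([ 0.0402, -0.0287,  0.0236]), 'gripper_width': 0.9999099826352191}
{'vfov': 54.45147966606551, 'cx': 321.03752238524277, 'cy': 200.18014178548557, 'k1': 0.0011547520780346547, 'rvec': array([ 2.2896, -0.1723,  0.0911]), 'tvec': array([-0.499 ,  0.0962,  1.0705])}
side [ 0.3717 -0.8054  0.7857] [ 0.1192  0.7402 -0.6617]
{'vfov': 45.5817433995915, 'cx': 322.27249336397495, 'cy': 200.53426458287672, 'k1': -0.047665526940471915, 'rvec': array([ 2.1509, -2.2049,  0.0946]), 'tvec': array([-0.0644,  0.4889,  1.2891])}
top [ 0.375  -0.0737  1.3263] [ 0.0869  0.0027 -0.9962]
```

View pics/side0.png

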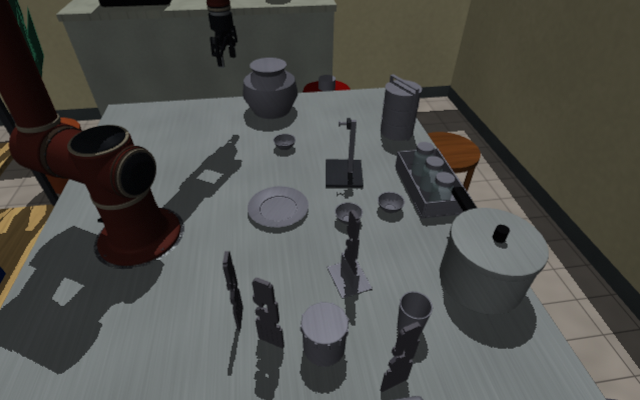

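View pics/top0.png

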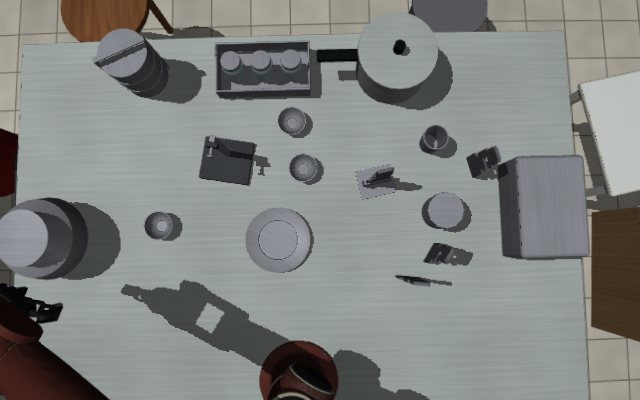

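The top view shows the stand at about (228,160) and the holder with the leftmost scoop at (375,180). Three other scoops stand farther right, at (412,280), (440,253) and (485,163). I'll zoom in on the stand and the holder next.

```bash
python3 - <<'E'
from h import *
s=cv2.imread('pics/side0.png');t=cv2.imread('pics/top0.png')
def crop(im,x,y,w,h): return cv2.convertScaleAbs(cv2.resize(im[y:y+h,x:x+w],(400,300),interpolation=cv2.INTER_CUBIC),alpha=1.7,beta=10)
a=np.hstack([crop(t,190,125,80,60),crop(t,345,155,80,60)])
b=np.hstack([crop(s,300,110,120,90),crop(s,300,205,120,90)])
cv2.imwrite('pics/z0.png',np.vstack([a,b]))
E
```

```text
(no output)
```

View pics/z0.png

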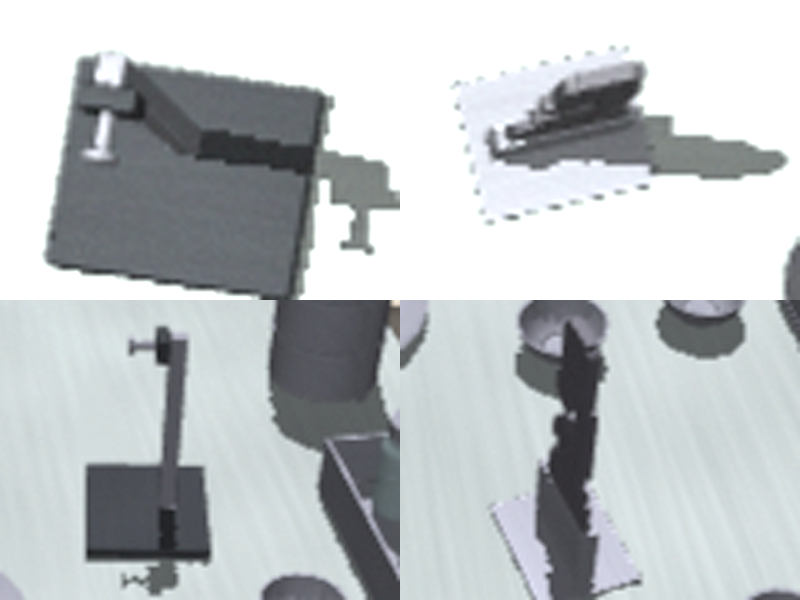

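The crops show the stand pin pointing toward the robot. Its head is at about (209.6,156) in the top view and (339.3,123.5) in the side view. The holder base is a light plate with corners at (356,171), (391,164), (395,192) and (363,199). Next I compute the positions.

```bash
python3 - <<'E'
from h import *
np.set_printoptions(precision=4,suppress=True)
sb=[onz('top',*p,.012) for p in [(206,136.4),(255.4,143.6),(249,184.6),(199.4,177.4)]]
hb=[onz('top',*p,.004) for p in [(356,171.4),(391,164.4),(395,192.4),(362.6,199.4)]]
for q in(sb,hb):
    q=np.array(q)[:,:2]; (c,sz,a)=cv2.minAreaRect((q*1000).astype(np.float32)); print(q.mean(0),c,sz,a)
    e=[q[0]-q[1],q[3]-q[2],q[0]-q[3],q[1]-q[2]]
    print([ (round(float(np.linalg.norm(v)),4), round(float(np.degrees(np.arctan2(v[1],v[0]))),1)) for v in e])
print('head',tri('top',(209.6,156),'side',(339.3,123.5)))
print('carr',tri('top',(211.4,147.4),'side',(346.5,124.4)))
c=np.array(hb).mean(0)[:2]
for yaw in(10,190):
    a=np.radians(yaw); X=np.array([np.cos(a),np.sin(a),0]);Y=np.array([-np.sin(a),np.cos(a),0])
    o=np.r_[c,.004]
    P=[o+X*x/1e3+Y*y/1e3+[0,0,z/1e3] for x,y,z in[(0,0,215),(0,0,188),(0,25,128),(0,13,128),(0,0,146),(0,-25,128),(-4,20,205),(-4,-20,205)]]
    print(yaw,proj('side',P).round(1).tolist(),proj('top',P).round(1).tolist())
from scipy.spatial.transform import Rotation as Ro
q=status.state()['tool_rot']; print(Ro.from_quat(np.r_[q[1:],q[0]]).as_matrix())
f=cv2.imread('pics/side0.png');cv2.imwrite('pics/z1.png',cv2.convertScaleAbs(cv2.resize(f[205:265,325:385],(600,600),interpolation=cv2.INTER_NEAREST),alpha=2.2,beta=10))
E
```

```text
[0.6072 0.1861] (607.306640625, 186.2022705078125) (141.80747985839844, 117.40030670166016) 80.26943969726562
[(0.1412, 80.1), (0.1407, 80.3), (0.1174, -9.2), (0.1169, -9.4)]
[ 0.5373 -0.2286] (537.1820678710938, -229.6027069091797) (80.80850982666016, 100.545166015625) 10.005114555358887
[(0.1005, 100.0), (0.0929, 100.8), (0.0808, 11.4), (0.0797, 5.9)]
head (array([0.5882, 0.1942, 0.1895]), np.float64(0.0008611075129266847))
carr (array([0.6096, 0.1904, 0.1869]), np.float64(0.0005783290849827137))
10 [[353.8, 214.8], [353.0, 223.9], [347.2, 235.0], [349.1, 238.7], [351.8, 237.2], [355.5, 250.7], [348.2, 212.5], [355.4, 225.0]] [[386.5, 170.5], [385.0, 172.1], [372.2, 177.5], [376.8, 176.6], [382.8, 174.6], [391.5, 173.6], [378.0, 174.4], [394.5, 171.1]]
190 [[353.8, 214.8], [353.0, 223.9], [355.5, 250.7], [353.5, 246.8], [351.8, 237.2], [347.2, 235.0], [358.9, 224.1], [351.7, 211.7]] [[386.5, 170.5], [385.0, 172.1], [391.5, 173.6], [386.9, 174.5], [382.8, 174.6], [372.2, 177.5], [393.8, 167.8], [377.3, 171.1]]
[[-0.001   0.413   0.9107]
 [-0.0016  0.9107 -0.413 ]
 [-1.     -0.0019 -0.0002]]
```

View pics/z1.png

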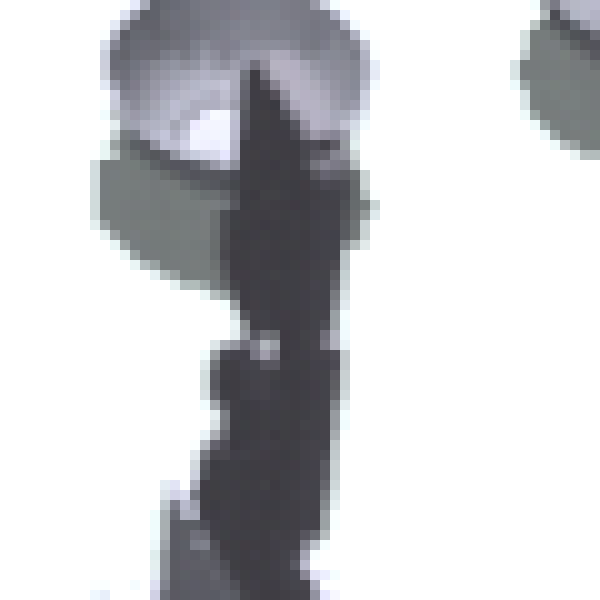

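The dents in the scoop's left/far edge (slot mouth at about (349,237)) put the mouth on world +y, so the scoop's yaw is about +10°. The holder is at (0.537,-0.229). Stereo puts the pin middle at about (0.600,0.192,0.188), and the stand's yaw is about -9.6°. I'll move above the scoop.

Emit:
drive_tool([
  [-0.052,-0.612,0.584,6.95],
  [-0.052,-0.612,0.584,6.95],
  [-0.052,-0.612,0.584,6.95],
  [-0.052,-0.612,0.584,6.95],
  [-0.052,-0.612,0.584,6.95],
  [-0.052,-0.612,0.584,6.95],
  [-0.052,-0.612,0.584,6.95],
  [-0.052,-0.612,0.584,6.95],
  [-0.052,-0.612,0.584,6.95],
  [-0.052,-0.612,0.584,6.95],
  [-0.052,-0.612,0.584,6.95],
  [-0.052,-0.612,0.584,6.95],
], fingers=0.05)

```text
time: 1.3
tool_pos: [0.4557, 0.0018, 0.285]
tool_rot: [0.542, 0.455, 0.542, -0.454]
contact_force: [0.6, 0.8, 0.8]
gripper_width: 0.586
```

```bash
cat >> h.py <<'E'
from scipy.spatial.transform import Rotation as Ro
def rel(x,y,z,yaw,s=None):
    s=s or status.state(); q=s['tool_rot']; R=Ro.from_quat(np.r_[q[1:],q[0]]).as_matrix()
    cur=np.degrees(np.arctan2(R[1,1],R[0,1])); d=R.T@(np.array([x,y,z])-s['tool_pos'])
    print('t',round(s['time'],2),'pos',s['tool_pos'].round(4),'yaw',round(cur,2),'F',s['contact_force'].round(2),'M',s['ft_torque'].round(2),'w',round(s['gripper_width'],3))
    print('shift',d.round(4),'turn',round((cur-yaw)/8,3))
E
python3 -c "
from h import *
rel(.537,-.229,.30,10)"
```

```text
t 1.3 pos [0.4557 0.0018 0.285 ] yaw 9.98 F [0.61 0.85 0.81] M [-0.   -0.06 -0.01] w 0.586
shift [-0.015   0.0401  0.2414] turn -0.002
```

Emit:
drive_tool([
  [-0.015,0.04,0.241,0],
  [-0.015,0.04,0.241,0],
  [-0.015,0.04,0.241,0],
  [-0.015,0.04,0.241,0],
  [-0.015,0.04,0.241,0],
  [-0.015,0.04,0.241,0],
  [-0.015,0.04,0.241,0],
  [-0.015,0.04,0.241,0],
])

```text
time: 2.1
tool_pos: [0.5367, -0.2257, 0.2996]
tool_rot: [0.541, 0.454, 0.542, -0.454]
contact_force: [0.1, -0.3, -0.1]
gripper_width: 0.586
```

```bash
python3 - <<'E'
from h import *
rel(.537,-.229,.19,10)
s=viewer.grab_frame('side');t=viewer.grab_frame('top')
cv2.imwrite('pics/s2.png',s);cv2.imwrite('pics/t2.png',t)
def crop(im,x,y,w,h): return cv2.convertScaleAbs(cv2.resize(im[y:y+h,x:x+w],(400,400),interpolation=cv2.INTER_CUBIC),alpha=2,beta=10)
cv2.imwrite('pics/z2.png',np.hstack([crop(t,345,130,80,80),crop(s,300,170,100,100)]))
E
```

```text
t 2.1 pos [ 0.5367 -0.2257  0.2996] yaw 10.04 F [ 0.1  -0.32 -0.14] M [-0.09 -0.04 -0.02] w 0.586
shift [ 0.1096 -0.0002  0.0034] turn 0.005
```

View pics/z2.png

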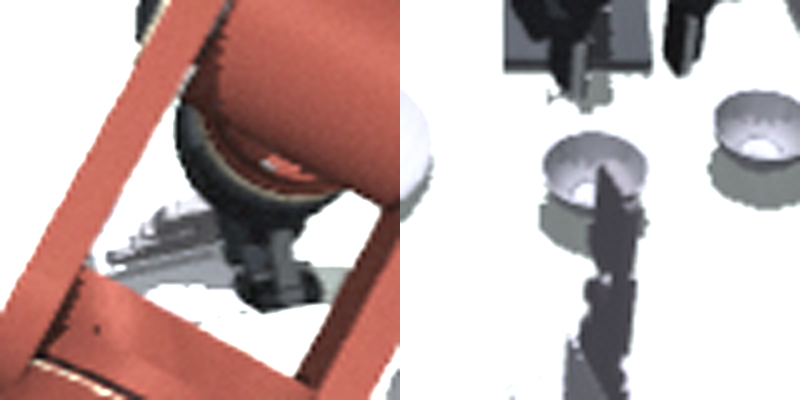

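The side crop shows the fingers straddling the scoop's line: fingertips at about (342,192) and (371,186), and the scoop top from (350.5,211) to (356,221). That is within about 1 px of the prediction, so I'll descend.

Emit:
drive_tool([
  [0.04,0,0.003,0],
  [0.08,0,0.003,0],
  [0.11,0,0.003,0],
  [0.11,0,0.003,0],
  [0.11,0,0.003,0],
], fingers=0.05)

```text
time: 2.7
tool_pos: [0.5375, -0.2287, 0.1906]
tool_rot: [0.542, 0.454, 0.542, -0.454]
contact_force: [-0.1, 0.4, 0.5]
gripper_width: 0.58
```

Emit:
drive_tool([
  [0,0,0,0],
  [0,0,0,0],
  [0,0,0,0],
  [0,0,0,0],
], fingers=0.016)

```text
time: 3.1
tool_pos: [0.5379, -0.2298, 0.1913]
tool_rot: [0.542, 0.455, 0.541, -0.454]
contact_force: [-0.1, -1.0, -0.4]
gripper_width: 0.191
```

```bash
python3 - <<'E'
from h import *
rel(.537,-.229,.19,10)
s=viewer.grab_frame('side');cv2.imwrite('pics/s3.png',s)
print(proj('side',[[.537,-.229,.19]]))
cv2.imwrite('pics/z3.png',cv2.convertScaleAbs(cv2.resize(s[180:280,300:400],(600,600),interpolation=cv2.INTER_CUBIC),alpha=2,beta=10))
E
```

```text
t 3.1 pos [ 0.5379 -0.2298  0.1913] yaw 10.0 F [-0.11 -1.04 -0.42] M [-0.04  0.01 -0.01] w 0.191
shift [ 0.0013 -0.0008 -0.0009] turn 0.0
[[352.79523854 224.68108258]]
```

View pics/z3.png

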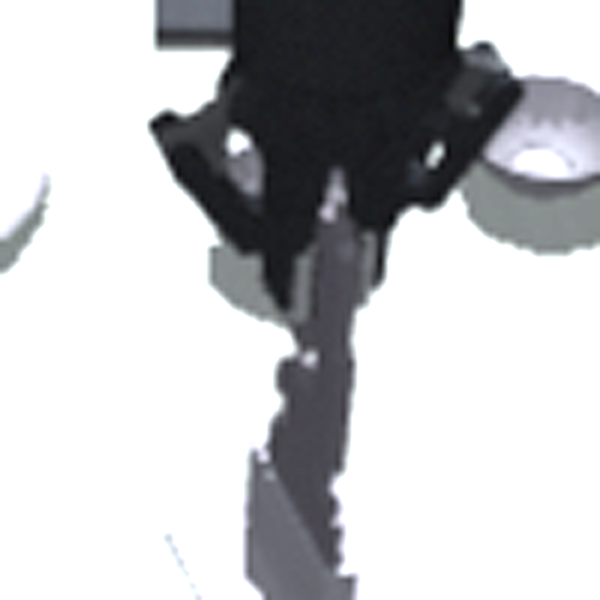

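The side crop shows the scoop's handle between the pads, with a gap on each side and the scoop upright. I'll close.

Emit:
drive_tool([
  [0,0,0,0],
  [0,0,0,0],
  [0,0,0,0],
  [0,0,0,0],
  [0,0,0,0],
  [0,0,0,0],
], fingers=0.0)

```text
time: 3.75
tool_pos: [0.5378, -0.2297, 0.1906]
tool_rot: [0.542, 0.455, 0.541, -0.454]
contact_force: [0.4, -0.1, 3.5]
gripper_width: 0.086
```

Emit:
drive_tool([
  [-0.01,0,0,0],
  [-0.02,0,0,0],
  [-0.04,0,0,0],
  [-0.06,0,0,0],
  [-0.09,0,0,0],
  [-0.12,0,0,0],
  [-0.12,0,0,0],
])

```text
time: 4.45
tool_pos: [0.5387, -0.2305, 0.3165]
tool_rot: [0.545, 0.455, 0.539, -0.454]
contact_force: [-0.1, -0.6, -0.2]
gripper_width: 0.086
```

```bash
python3 -c "
from h import *
rel(.588,.122,.31,-9.6)
import math
print([ (0.600-d*math.sin(math.radians(9.6)), .192-d*math.cos(math.radians(9.6))) for d in (0,.02,.05,.07)])"
```

```text
t 4.45 pos [ 0.5387 -0.2305  0.3165] yaw 10.0 F [-0.13 -0.64 -0.22] M [-0.02 -0.03  0.  ] w 0.086
shift [ 0.0051  0.1097 -0.3387] turn 2.45
[(0.6, 0.192), (0.596664625065678, 0.1722800792585899), (0.5916615626641949, 0.14270019814647475), (0.5883261877298728, 0.12298027740506465)]
```

Emit:
drive_tool([
  [0,0.11,-0.338,2.45],
  [0,0.11,-0.338,2.45],
  [0,0.11,-0.338,2.45],
  [0,0.11,-0.338,2.45],
  [0,0.11,-0.338,2.45],
  [0,0.11,-0.338,2.45],
  [0,0.11,-0.338,2.45],
  [0,0.11,-0.338,2.45],
  [0,0.11,-0.338,2.45],
  [0,0.11,-0.338,2.45],
  [0,0.11,-0.338,2.45],
])

```text
time: 5.55
tool_pos: [0.587, 0.1207, 0.3098]
tool_rot: [-0.456, -0.54, -0.456, 0.541]
contact_force: [-0.1, -0.3, -1.1]
gripper_width: 0.084
```

```bash
python3 -c "
from h import *
rel(.588,.122,.246,-9.6)"
```

```text
t 5.55 pos [0.587  0.1207 0.3098] yaw -9.72 F [-0.07 -0.33 -1.13] M [-0.03  0.03  0.03] w 0.084
shift [ 0.0638  0.0009 -0.0015] turn -0.015
```

Emit:
drive_tool([
  [0.03,0,-0.001,0],
  [0.055,0,-0.001,0],
  [0.063,0,-0.001,0],
  [0.063,0,-0.001,0],
  [0.063,0,-0.001,0],
])

```text
time: 6.05
tool_pos: [0.5879, 0.1228, 0.2485]
tool_rot: [0.457, 0.541, 0.456, -0.54]
contact_force: [0.8, 0.9, -0.4]
gripper_width: 0.086
```

```bash
python3 - <<'E'
from h import *
rel(.588,.122,.246,-9.6)
s=viewer.grab_frame('side');t=viewer.grab_frame('top')
cv2.imwrite('pics/s4.png',s);cv2.imwrite('pics/t4.png',t)
def crop(im,x,y,w,h): return cv2.convertScaleAbs(cv2.resize(im[y:y+h,x:x+w],(400,400),interpolation=cv2.INTER_CUBIC),alpha=2,beta=10)
cv2.imwrite('pics/z4.png',np.hstack([crop(t,190,110,80,80),crop(s,300,90,80,80)]))
E
```

```text
t 6.05 pos [0.5879 0.1228 0.2485] yaw -9.66 F [ 0.79  0.9  -0.42] M [ 0.02  0.01 -0.01] w 0.086
shift [0.0025 0.0003 0.0007] turn -0.007
```

View pics/z4.png

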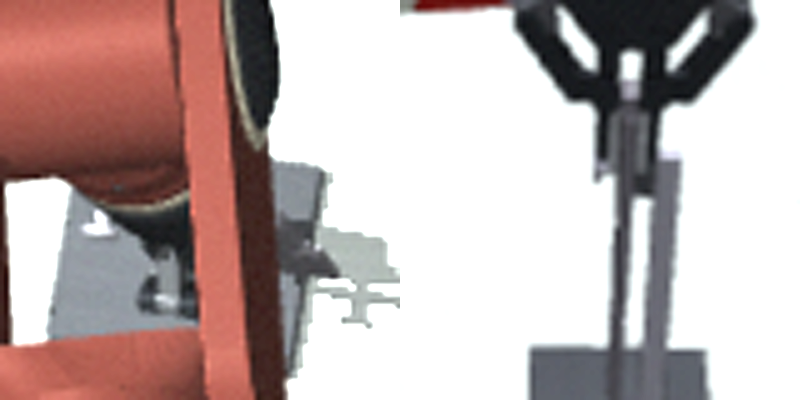

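The side crop shows the scoop edge-on at about column 344, with the pin head just showing to its left at (340,124). The post is behind, at columns 350–355. I'll compare the predicted scoop edges with the image to find any camera bias.

```bash
python3 - <<'E'
from h import *
s=status.state(); p=s['tool_pos']; a=np.radians(-9.66); X=np.array([np.cos(a),np.sin(a),0]);Y=np.array([-np.sin(a),np.cos(a),0])
o=p-[0,0,.1866]
im=cv2.imread('pics/s4.png')
for z in(.105,.125,.15):
  u=proj('side',[o+X*x+Y*y+[0,0,z] for x in(-.004,.004) for y in(-.025,.025)])
  r=int(round(u[:,1].mean())); print(z,u.round(1).tolist(),r, im[r,336:360].mean(1).round().astype(int))
pin=np.array([.600,.192,.188])
print('pin ends',proj('side',[pin-X*.014,pin-X*.010,pin+X*.010]))
s0=cv2.imread('pics/side0.png')
for r in range(118,131): print(r,s0[r,334:360].mean(1).astype(int))
E
```

```text
0.105 [[342.3, 147.6], [341.9, 138.0], [345.2, 147.6], [344.6, 138.0]] 143 [131 130 131 132 132 118  75  30  33  58 107 133 123  86  52  50  50  50
  77 115 131 132 134 134]
0.125 [[342.7, 141.6], [342.2, 132.1], [345.5, 141.6], [345.0, 132.2]] 137 [130 131 131 132 134 133  96  27  34  45  99 134 133 105  56  50  50  50
  56 102 135 134 134 134]
0.15 [[343.1, 133.9], [342.6, 124.5], [346.0, 133.9], [345.4, 124.6]] 129 [134 135 135 132 131 131 108  57  31  33  53  76  78  68  52  46  49  50
  52  80 120 135 134 134]
pin ends [[338.47092216 123.98177452]
 [339.81015538 124.00286134]
 [346.50689906 124.10827305]]
118 [123 122 122 123 123 124 122 119 120 120 121 122 101  62  54  54  86 118
 124 125 124 123 122 121 122 123]
119 [125 123 123 123 122 121 122 122 120 121 121 122  95  45  40  41  61  99
 118 119 118 118 120 121 122 122]
120 [125 124 123 124 120 118 121 123 121 121 122 123  92  40  41  41  40  76
 106 107 107 106 113 122 121 122]
121 [125 125 123 123 115 106 116 124 120 116 117 117  85  31  42  41  38  67
  93  94  96  95 107 121 121 122]
122 [126 126 124 123 101  70  92 110 1
[... 260 characters left out ...]

  45  45  46  52  93 123 122 122]
125 [125 126 126 124  93  49  81 103 105 103 102 103  73  16  17  18  22  36
  45  45  47  53  94 123 122 121]
126 [124 125 126 126 103  83 107 124 124 124 122 121  87  16  18  18  24  37
  45  45  46  60  99 124 123 121]
127 [124 124 125 126 123 122 122 123 124 124 122 121  89  22  17  18  27  40
  45  46  46  58  99 124 122 122]
128 [124 123 125 126 124 121 121 121 122 123 122 121  94  40  23  18  26  39
  45  46  47  64 102 124 124 122]
129 [123 122 123 124 124 122 121 122 122 123 123 122 106  82  71  62  47  42
  44  46  47  73 110 124 124 123]
130 [122 122 123 124 124 122 121 120 121 122 123 122 121 120 122 110  77  48
  45  45  46  71 108 123 124 124]
```

The image agrees to within 0.5 px, and the pin is at z of about 0.1895. I'll move into the wide part of the mouth.

Emit:
drive_tool([
  [0,0,-0.015,0],
  [0,0,-0.03,0],
  [0,0,-0.038,0],
  [0,0,-0.045,0],
  [0,0,-0.05,0],
  [0,0,-0.05,0],
  [0,0,-0.05,0],
])

```text
time: 6.85
tool_pos: [0.5955, 0.1727, 0.247]
tool_rot: [-0.456, -0.54, -0.456, 0.54]
contact_force: [-0.4, -0.2, -0.4]
gripper_width: 0.085
```

```bash
python3 -c "
from h import *
rel(.600,.192,.248,-9.6)"
```

```text
t 6.85 pos [0.5955 0.1727 0.247 ] yaw -9.59 F [-0.38 -0.24 -0.37] M [-0.04  0.01  0.01] w 0.085
shift [-0.001   0.0012 -0.0197] turn 0.001
```

Emit:
drive_tool([
  [0,0,-0.001,0],
  [0,0,-0.002,0],
  [0,0,-0.003,0],
  [0,0,-0.003,0],
  [0,0,-0.003,0],
])

```text
time: 7.35
tool_pos: [0.5961, 0.1757, 0.2472]
tool_rot: [0.456, 0.54, 0.456, -0.54]
contact_force: [0.7, 0.6, -0.1]
gripper_width: 0.087
```

Emit:
drive_tool([
  [0,0,-0.0005,0],
  [0,0,-0.001,0],
  [0,0,-0.0015,0],
  [0,0,-0.0015,0],
  [0,0,-0.0015,0],
])

```text
time: 7.85
tool_pos: [0.5964, 0.1772, 0.2472]
tool_rot: [0.456, 0.54, 0.456, -0.54]
contact_force: [0.2, 0.3, -0.0]
gripper_width: 0.085
```

Emit:
drive_tool([
  [0,0,-0.0005,0],
  [0,0,-0.001,0],
  [0,0,-0.0015,0],
  [0,0,-0.0015,0],
  [0,0,-0.0015,0],
])

```text
time: 8.35
tool_pos: [0.5966, 0.1787, 0.2472]
tool_rot: [0.456, 0.54, 0.456, -0.54]
contact_force: [-0.5, -0.1, 0.2]
gripper_width: 0.087
```

Emit:
drive_tool([
  [0,0,-0.0005,0],
  [0,0,-0.001,0],
  [0,0,-0.0015,0],
  [0,0,-0.0015,0],
  [0,0,-0.0015,0],
])

```text
time: 8.85
tool_pos: [0.5969, 0.1802, 0.2472]
tool_rot: [0.456, 0.54, 0.456, -0.54]
contact_force: [0.5, -0.7, 0.4]
gripper_width: 0.083
```

Emit:
drive_tool([
  [0,0,-0.0005,0],
  [0,0,-0.001,0],
  [0,0,-0.0015,0],
  [0,0,-0.0015,0],
  [0,0,-0.0015,0],
])

```text
time: 9.35
tool_pos: [0.5971, 0.1817, 0.2472]
tool_rot: [0.456, 0.54, 0.456, -0.54]
contact_force: [-0.2, -0.2, -0.2]
gripper_width: 0.084
```

Emit:
drive_tool([
  [0,0,-0.0005,0],
  [0,0,-0.001,0],
  [0,0,-0.0015,0],
  [0,0,-0.0015,0],
  [0,0,-0.0015,0],
])

```text
time: 9.85
tool_pos: [0.5974, 0.1832, 0.2471]
tool_rot: [0.456, 0.54, 0.456, -0.54]
contact_force: [-0.1, 0.2, 0.2]
gripper_width: 0.083
```

The pin should now be inside the level slot. I'll confirm by feeling gently up and down.

Emit:
drive_tool([
  [-0.0005,0,0,0],
  [-0.001,0,0,0],
  [-0.001,0,0,0],
  [-0.001,0,0,0],
])

```text
time: 10.25
tool_pos: [0.5972, 0.1831, 0.2479]
tool_rot: [-0.456, -0.54, -0.457, 0.54]
contact_force: [-0.0, 0.5, 0.3]
gripper_width: 0.089
```

Emit:
drive_tool([
  [-0.0003,0,0,0],
  [-0.0006,0,0,0],
  [-0.0006,0,0,0],
  [-0.0006,0,0,0],
])

```text
time: 10.65
tool_pos: [0.5974, 0.1831, 0.2487]
tool_rot: [0.456, 0.54, 0.456, -0.54]
contact_force: [-0.1, -0.7, 0.3]
gripper_width: 0.083
```

Emit:
drive_tool([
  [-0.0004,0,0,0],
  [-0.0008,0,0,0],
  [-0.0008,0,0,0],
  [-0.0008,0,0,0],
])

```text
time: 11.05
tool_pos: [0.5974, 0.1831, 0.2495]
tool_rot: [0.456, 0.54, 0.456, -0.54]
contact_force: [-0.5, -0.4, -0.4]
gripper_width: 0.087
```

Emit:
drive_tool([
  [-0.0003,0,0,0],
  [-0.0006,0,0,0],
  [-0.0006,0,0,0],
  [-0.0006,0,0,0],
])

```text
time: 11.45
tool_pos: [0.5973, 0.1831, 0.2501]
tool_rot: [-0.456, -0.54, -0.456, 0.54]
contact_force: [1.0, 0.5, -0.4]
gripper_width: 0.085
```

Emit:
drive_tool([
  [-0.0004,0,0,0],
  [-0.0008,0,0,0],
  [-0.0008,0,0,0],
  [-0.0008,0,0,0],
])

```text
time: 11.85
tool_pos: [0.5972, 0.1831, 0.2504]
tool_rot: [-0.456, -0.54, -0.457, 0.54]
contact_force: [1.7, 0.5, -4.5]
gripper_width: 0.088
```

Emit:
drive_tool([
  [-0.0003,0,0,0],
  [-0.0006,0,0,0],
  [-0.0006,0,0,0],
  [-0.0006,0,0,0],
])

```text
time: 12.25
tool_pos: [0.5971, 0.1831, 0.2506]
tool_rot: [-0.456, -0.54, -0.457, 0.54]
contact_force: [2.7, 0.8, -8.8]
gripper_width: 0.088
```

Contact is felt at TCP z of about 0.2502, where the lower slot edge meets the pin, so mid-channel is at about 0.2487. I'll centre there and go on inward.

Emit:
drive_tool([
  [0.001,0,0,0],
  [0.002,0,0,0],
  [0.0028,0,0,0],
  [0.0028,0,0,0],
  [0.0028,0,-0.001,0],
  [0.0028,0,-0.002,0],
  [0.0028,0,-0.003,0],
  [0.0028,0,-0.004,0],
  [0.0028,0,-0.004,0],
  [0.0028,0,-0.004,0],
])

```text
time: 13.25
tool_pos: [0.598, 0.1871, 0.2487]
tool_rot: [-0.456, -0.54, -0.456, 0.54]
contact_force: [0.3, 0.2, -1.1]
gripper_width: 0.085
```

Emit:
drive_tool([
  [0,0,-0.001,0],
  [0,0,-0.002,0],
  [0,0,-0.003,0],
  [0,0,-0.003,0],
  [0,0,-0.003,0],
])

```text
time: 13.75
tool_pos: [0.5985, 0.19, 0.2487]
tool_rot: [-0.456, -0.54, -0.456, 0.54]
contact_force: [-0.5, 0.6, -1.2]
gripper_width: 0.086
```

Emit:
drive_tool([
  [0,0,-0.0005,0],
  [0,0,-0.001,0],
  [0,0,-0.0015,0],
  [0,0,-0.0015,0],
  [0,0,-0.0015,0],
])

```text
time: 14.25
tool_pos: [0.5987, 0.1909, 0.2487]
tool_rot: [-0.457, -0.54, -0.456, 0.541]
contact_force: [-1.1, -3.8, -0.9]
gripper_width: 0.088
```

Emit:
drive_tool([
  [0,0,-0.0004,0],
  [0,0,-0.0008,0],
  [0,0,-0.001,0],
  [0,0,-0.001,0],
  [0,0,-0.001,0],
])

```text
time: 14.75
tool_pos: [0.5988, 0.1913, 0.2487]
tool_rot: [-0.457, -0.539, -0.456, 0.541]
contact_force: [-2.0, -6.2, 0.6]
gripper_width: 0.088
```

The closed end is felt at y of about 0.190. I'll back off to the notch centre and start lowering.

Emit:
drive_tool([
  [0,0,0.001,0],
  [0,0,0.002,0],
  [0,0,0.003,0],
  [0,0,0.0039,0],
  [0,0,0.0039,0],
  [0,0,0.0039,0],
])

```text
time: 15.35
tool_pos: [0.5983, 0.189, 0.2488]
tool_rot: [0.456, 0.54, 0.457, -0.54]
contact_force: [0.2, -0.3, -0.8]
gripper_width: 0.086
```

Emit:
drive_tool([
  [0.001,0,0,0],
  [0.002,0,0,0],
  [0.003,0,0,0],
  [0.003,0,0,0],
  [0.003,0,0,0],
])

```text
time: 15.85
tool_pos: [0.5983, 0.1886, 0.2456]
tool_rot: [-0.456, -0.54, -0.456, 0.54]
contact_force: [0.6, 0.9, -1.0]
gripper_width: 0.086
```

Emit:
drive_tool([
  [0.001,0,0,0],
  [0.002,0,0,0],
  [0.003,0,0,0],
  [0.004,0,0,0],
  [0.005,0,0,0],
  [0.006,0,0,0],
  [0.006,0,0,0],
  [0.006,0,0,0],
])

```text
time: 16.65
tool_pos: [0.5983, 0.1886, 0.2397]
tool_rot: [-0.456, -0.54, -0.456, 0.54]
contact_force: [-0.1, 0.2, -0.6]
gripper_width: 0.083
```

Emit:
drive_tool([
  [0.001,0,0,0],
  [0.002,0,0,0],
  [0.003,0,0,0],
  [0.004,0,0,0],
  [0.005,0,0,0],
  [0.006,0,0,0],
  [0.006,0,0,0],
  [0.006,0,0,0],
])

```text
time: 17.45
tool_pos: [0.5983, 0.1886, 0.2337]
tool_rot: [-0.456, -0.54, -0.456, 0.54]
contact_force: [0.4, -0.0, -0.8]
gripper_width: 0.088
```

Emit:
drive_tool([
  [0.0005,0,0,0],
  [0.001,0,0,0],
  [0.0015,0,0,0],
  [0.002,0,0,0],
  [0.002,0,0,0],
])

```text
time: 17.95
tool_pos: [0.5982, 0.1886, 0.2316]
tool_rot: [-0.456, -0.54, -0.456, 0.54]
contact_force: [-0.8, 0.8, -1.1]
gripper_width: 0.087
```

Emit:
drive_tool([
  [0.0004,0,0,0],
  [0.0008,0,0,0],
  [0.001,0,0,0],
  [0.001,0,0,0],
])

```text
time: 18.35
tool_pos: [0.5983, 0.1886, 0.2307]
tool_rot: [0.456, 0.54, 0.456, -0.54]
contact_force: [0.3, -0.3, -0.2]
gripper_width: 0.089
```

Emit:
drive_tool([
  [0.0003,0,0,0],
  [0.0005,0,0,0],
  [0.0005,0,0,0],
])

```text
time: 18.65
tool_pos: [0.5984, 0.1886, 0.2307]
tool_rot: [0.456, 0.54, 0.456, -0.54]
contact_force: [-0.3, -0.5, 1.1]
gripper_width: 0.086
```

Emit:
drive_tool([
  [0.0004,0,0,0],
  [0.0007,0,0,0],
  [0.0007,0,0,0],
  [0.0007,0,0,0],
])

```text
time: 19.05
tool_pos: [0.5984, 0.1887, 0.2305]
tool_rot: [0.457, 0.54, 0.456, -0.54]
contact_force: [-1.0, 0.1, 5.3]
gripper_width: 0.081
```

Emit:
drive_tool([
  [0.0003,0,0,0],
  [0.0006,0,0,0],
  [0.0006,0,0,0],
  [0.0006,0,0,0],
  [0.0006,0,0,0],
])

```text
time: 19.55
tool_pos: [0.5985, 0.1887, 0.2304]
tool_rot: [0.457, 0.54, 0.456, -0.54]
contact_force: [-3.6, -0.8, 7.4]
gripper_width: 0.086
```

Emit:
drive_tool([
  [0.0003,0,0,0],
  [0.0003,0,0,0],
  [0.0003,0,0,0],
  [0.0003,0,0,0],
  [0.0003,0,0,0],
  [0.0003,0,0,0],
  [0.0003,0,0,0],
  [0.0003,0,0,0],
])

```text
time: 20.35
tool_pos: [0.5985, 0.1887, 0.2304]
tool_rot: [0.457, 0.54, 0.456, -0.54]
contact_force: [-3.7, -1.1, 8.0]
gripper_width: 0.087
```

Emit:
drive_tool([
  [0.0003,0,0,0],
  [0.0003,0,0,0],
  [0.0003,0,0,0],
  [0.0003,0,0,0],
  [0.0003,0,0,0],
  [0.0003,0,0,0],
  [0.0003,0,0,0],
  [0.0003,0,0,0],
  [0.0003,0,0,0],
  [0.0003,0,0,0],
])

```text
time: 21.35
tool_pos: [0.5985, 0.1887, 0.2304]
tool_rot: [0.457, 0.54, 0.456, -0.54]
contact_force: [-3.9, -0.8, 8.4]
gripper_width: 0.082
```

Emit:
drive_tool([
  [0.0004,0,0,0],
  [0.0004,0,0,0],
  [0.0004,0,0,0],
  [0.0004,0,0,0],
  [0.0004,0,0,0],
  [0.0004,0,0,0],
  [0.0004,0,0,0],
  [0.0004,0,0,0],
  [0.0004,0,0,0],
  [0.0004,0,0,0],
])

```text
time: 22.35
tool_pos: [0.5985, 0.1887, 0.2303]
tool_rot: [0.457, 0.54, 0.456, -0.54]
contact_force: [-5.5, -1.3, 9.6]
gripper_width: 0.085
```

Emit:
drive_tool([
  [-0.0005,0,0,0],
  [-0.001,0,0,0],
  [-0.0014,0,0,0],
  [-0.0014,0,0,0],
  [-0.0014,0,0,0],
])

```text
time: 22.85
tool_pos: [0.5985, 0.1887, 0.2305]
tool_rot: [0.457, 0.54, 0.456, -0.54]
contact_force: [-2.7, -0.5, 6.5]
gripper_width: 0.082
```

Emit:
drive_tool([
  [-0.0005,0,0,0],
  [-0.001,0,0,0],
  [-0.001,0,0,0],
  [-0.001,0,0,0],
])

```text
time: 23.25
tool_pos: [0.5984, 0.1887, 0.2305]
tool_rot: [0.456, 0.54, 0.456, -0.54]
contact_force: [-1.6, -0.7, 3.7]
gripper_width: 0.088
```

```bash
python3 - <<'E'
from h import *
rel(.5984,.1887,.2307,-9.6)
s=viewer.grab_frame('side');t=viewer.grab_frame('top')
cv2.imwrite('pics/s5.png',s);cv2.imwrite('pics/t5.png',t)
def crop(im,x,y,w,h): return cv2.convertScaleAbs(cv2.resize(im[y:y+h,x:x+w],(400,400),interpolation=cv2.INTER_CUBIC),alpha=2,beta=10)
cv2.imwrite('pics/z5.png',np.hstack([crop(t,180,100,80,80),crop(s,305,80,80,80)]))
E
```

```text
t 23.25 pos [0.5984 0.1887 0.2305] yaw -9.6 F [-1.6  -0.73  3.69] M [-0.08  0.28 -0.04] w 0.088
shift [-0.0002 -0.     -0.    ] turn 0.0
```

View pics/z5.png

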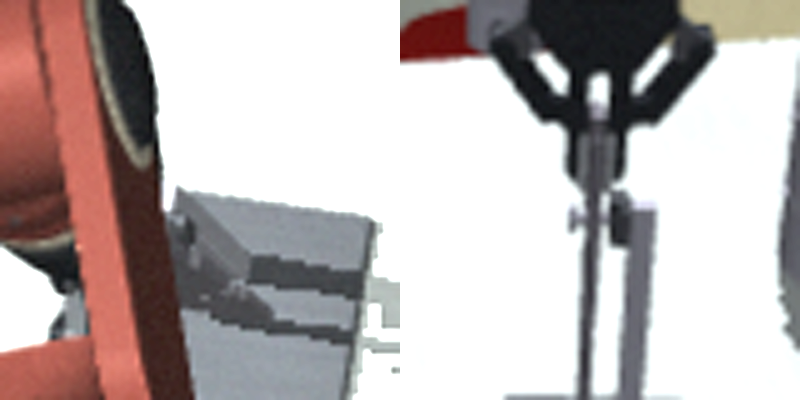

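The side crop shows the scoop plate between the pin head at about (575,218) and the carriage at about (620,220), with the fingers well above the carriage. I'll ease the load a little more, then release with a small opening.

Emit:
drive_tool([
  [-0.0004,0,0,0],
  [-0.0006,0,0,0],
  [-0.0006,0,0,0],
  [-0.0006,0,0,0],
])

```text
time: 23.75
tool_pos: [0.5983, 0.1886, 0.2306]
tool_rot: [0.456, 0.54, 0.456, -0.54]
contact_force: [0.2, -0.8, 0.7]
gripper_width: 0.087
```

Emit:
drive_tool([
  [0,0,0,0],
  [0,0,0,0],
  [0,0,0,0],
  [0,0,0,0],
  [0,0,0,0],
  [0,0,0,0],
], fingers=0.03)

```text
time: 24.35
tool_pos: [0.5983, 0.1886, 0.2309]
tool_rot: [0.456, 0.54, 0.456, -0.54]
contact_force: [-0.2, 0.1, 0.6]
gripper_width: 0.35
```

```bash
python3 - <<'E'
from h import *
rel(.5984,.1887,.3307,-9.6)
s=viewer.grab_frame('side')
cv2.imwrite('pics/z6.png',cv2.convertScaleAbs(cv2.resize(s[80:160,305:385],(500,500),interpolation=cv2.INTER_CUBIC),alpha=2,beta=10))
E
```

```text
t 24.35 pos [0.5983 0.1886 0.2309] yaw -9.6 F [-0.2   0.11  0.57] M [ 0.02 -0.   -0.01] w 0.35
shift [-0.0998  0.0001 -0.0001] turn 0.0
```

View pics/z6.png

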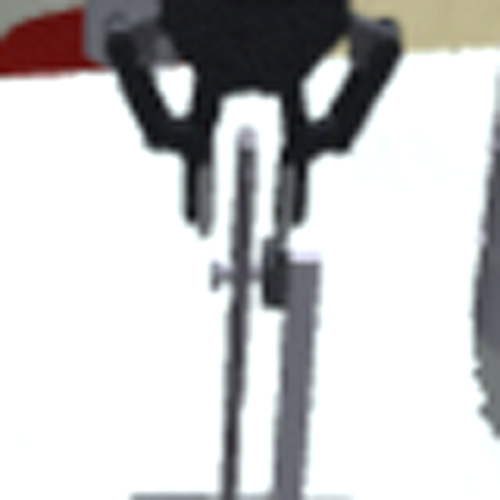

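The scoop hangs freely on the pin with clear gaps to both fingers. I'll withdraw straight up and then away.

Emit:
drive_tool([
  [-0.01,0,0,0],
  [-0.025,0,0,0],
  [-0.05,0,0,0],
  [-0.08,0,0,0],
  [-0.12,0,0,0],
  [-0.12,0,0.03,0],
  [-0.12,0,0.08,0],
  [-0.12,0,0.13,0],
  [-0.12,0,0.16,0],
  [-0.12,0,0.16,0],
  [-0.12,0,0.16,0],
  [-0.12,0,0.16,0],
])

```text
time: 25.6
tool_pos: [0.5719, 0.0317, 0.3519]
tool_rot: [0.457, 0.54, 0.456, -0.539]
contact_force: [-0.4, 0.1, -0.1]
gripper_width: 0.353
```

Emit:
drive_tool([
  [0,0,0,0],
  [0,0,0,0],
  [0,0,0,0],
  [0,0,0,0],
  [0,0,0,0],
  [0,0,0,0],
  [0,0,0,0],
  [0,0,0,0],
  [0,0,0,0],
  [0,0,0,0],
])

```text
time: 26.6
tool_pos: [0.5716, 0.0308, 0.3509]
tool_rot: [-0.456, -0.54, -0.456, 0.54]
contact_force: [0.2, 0.5, -1.0]
gripper_width: 0.349
```

```bash
python3 - <<'E'
from h import *
rel(.5984,.1887,.3307,-9.6)
s=viewer.grab_frame('side');t=viewer.grab_frame('top')
def crop(im,x,y,w,h): return cv2.convertScaleAbs(cv2.resize(im[y:y+h,x:x+w],(400,400),interpolation=cv2.INTER_CUBIC),alpha=1.8,beta=10)
cv2.imwrite('pics/z7.png',np.hstack([crop(t,170,90,120,120),crop(s,285,80,120,120)]))
E
```

```text
t 26.6 pos [0.5716 0.0308 0.3509] yaw -9.6 F [ 0.23  0.47 -0.98] M [ 0.02 -0.01  0.  ] w 0.349
shift [ 2.020e-02  1.000e-04 -1.601e-01] turn 0.0
```

View pics/z7.png

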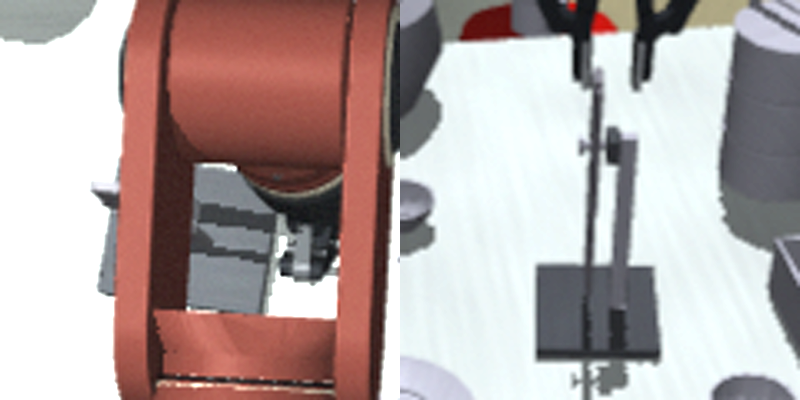

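The side crop shows the scoop hanging upright on the pin, behind its head at (585,147). The gripper is about 16 cm away along y and higher, touching nothing. I'll hand it in.

```bash
python3 -c "
from h import *
print(manip.job_done())"
```

```text
the job is handed in; nothing more can be done
None
```

The scoop is hanging freely on the stand's pin, behind its head, and I handed the job in at about 26.6 s of the 69 s allowed. No verdict was reported.

- **Pick-up:** I took the leftmost scoop out of the holder, turned it to the stand's axes and slid the slot over the pin.
- **Finding the pin:** The lower slot edge touched the pin at up to about 9 N. That gave a pin height of about 0.190 m, which agrees with the cameras. The closed end of the slot touched at about 6.5 N.
- **Seating:** I lowered the scoop until the pin bore in the notch, with the tool 18 mm below mid-slot as expected. I built the force up to about 10 N, kept it at 8–10 N for about 3 s, then eased off and let go.
- **Side load:** A sideways force of up to about 5.5 N appeared while drawing down, but the total stayed at about 11 N, under the 20 N limit. I read the force only at the end of each move.
- **Last checks:** The final side view showed the scoop upright between the pin's head and the carriage. The gripper was about 16 cm away, with no contact force beyond noise. The top view was mostly blocked by the arm, so it confirmed little. I did not check the other tableware separately, but nothing was touched on the way.

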